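Close and row up the bur boxes on the bench rack

TASK

Tidy the bur rack: press fully shut the cap that stands open, then slide the three bur boxes, without lifting them off the board, into one neat row in any order: backs flush against the rear rail, sides touching one another, the first one against the end stop. Leave all three upright with their caps shut, and do not shift or topple the amber bottle or the other things lying about.

Things in the scene. Friction and masses are not known exactly. Their poses are not given: they have to be found in the camera images.
- rack: Fixed pale-wood rack: board 180 (x) by 440 (y), 15 mm high, with a 12 mm thick rail along its back (+x) edge and an end stop at its left (+y) end, tops 55 mm above the bench; front and right side open. Origin: centre of the underside. In its frame the inner faces are at x = 78 mm (rail) and y = 208 mm (end stop), the board top at z = 15 mm.
- rack_corner (a point): The inner corner of the rack where rail, end stop and board's top meet; axes as the rack's.
- box_red: Loose grey plastic bur box with a red cap and a red front patch, standing on the rack: 44 by 44 mm, 58 mm high with the cap shut (52 without), about 0.22 kg. Origin: centre of the underside; its front is -x (towards the robot), the cap's hinge along its back (+x) top edge. The three boxes are alike but for colour.
- cap_red (a joint): Hinge angle of the red cap (rad): 0 fully shut, 1.57 standing upright at the box's back, 2.1 the limit, leaning backwards. A light friction hinge: it stays where it is left. The hinge axis runs along the box's y at x = 22, z = 52 mm of the box. The cap is a plate 44 by 44 by 6 mm.
- cap_red_edge (a point): Middle of the free (front) edge of the red cap, 44 mm from the hinge.
- box_blue: Loose grey plastic bur box with a blue cap and a blue front patch, standing on the rack: 44 by 44 mm, 58 mm high with the cap shut (52 without), about 0.22 kg. Origin: centre of the underside; its front is -x (towards the robot), the cap's hinge along its back (+x) top edge. The three boxes are alike but for colour.
- cap_blue (a joint): Hinge angle of the blue cap (rad): 0 fully shut, 1.57 standing upright at the box's back, 2.1 the limit, leaning backwards. A light friction hinge: it stays where it is left. The hinge axis runs along the box's y at x = 22, z = 52 mm of the box. The cap is a plate 44 by 44 by 6 mm.
- cap_blue_edge (a point): Middle of the free (front) edge of the blue cap, 44 mm from the hinge.
- box_yellow: Loose grey plastic bur box with a yellow cap and a yellow front patch, standing on the rack: 44 by 44 mm, 58 mm high with the cap shut (52 without), about 0.22 kg. Origin: centre of the underside; its front is -x (towards the robot), the cap's hinge along its back (+x) top edge. The three boxes are alike but for colour.
- cap_yellow (a joint): Hinge angle of the yellow cap (rad): 0 fully shut, 1.57 standing upright at the box's back, 2.1 the limit, leaning backwards. A light friction hinge: it stays where it is left. The hinge axis runs along the box's y at x = 22, z = 52 mm of the box. The cap is a plate 44 by 44 by 6 mm.
- cap_yellow_edge (a point): Middle of the free (front) edge of the yellow cap, 44 mm from the hinge.
- oil: Small amber bottle, 38 mm diameter, 58 mm high, standing near the rack's open right (-y) end; leave it there. Origin: centre of the underside.
- screwdriver: Screwdriver, 170 mm long, lying on the bench at the right, along its x. Leave alone.
- hammer: Brass-headed hammer, 240 mm long, lying on the bench at the right, along its x. Leave alone.
- felt_wheel: Grey felt polishing wheel lying flat on the bench, 60 mm diameter, 18 mm high; origin: centre of the underside. Leave alone.
- paste_tin: Green tin of polishing paste, 60 mm diameter, 40 mm high, on the bench at the left; origin: centre of the underside. Leave alone.
- sanding_stick: Flat wooden sanding stick, 200 by 26 by 12 mm, lying behind the rack; origin: centre of the underside. Leave alone.

How it is judged:
On the way, in this order (a step that is already met when the one before it is completed fails the run):
1. the open cap is pressed shut (before the row is finished) (value of joint cap_red below 0.1 rad), for 0.2 s.
2. the three boxes stand in a row along the rail and from the end stop ((y of box_red in the frame of rack between 0.182 and 0.19 m or y of box_blue in the frame of rack between 0.182 and 0.19 m or y of box_yellow in the frame of rack between 0.182 and 0.19 m) and (y of box_red in the frame of rack between 0.136 and 0.146 m or y of box_blue in the frame of rack between 0.136 and 0.146 m or y of box_yellow in the frame of rack between 0.136 and 0.146 m) and (y of box_red in the frame of rack between 0.09 and 0.102 m or y of box_blue in the frame of rack between 0.09 and 0.102 m or y of box_yellow in the frame of rack between 0.09 and 0.102 m) and x of box_red in the frame of rack between 0.051 and 0.06 m and z of each of box_red, box_blue, box_yellow in the frame of rack below 0.02 m and angle between the x axis of each of box_red, box_blue, box_yellow and the x axis of rack, either way round below 0.09 rad and angle between each of box_red, box_blue, box_yellow's own z axis and vertical below 0.09 rad and value of joint each of cap_red, cap_blue, cap_yellow below 0.1 rad and linear speed of each of box_red, box_blue, box_yellow below 0.01 m/s and x of box_blue in the frame of rack between 0.051 and 0.06 m and x of box_yellow in the frame of rack between 0.051 and 0.06 m), for 0.2 s.
At the end, for the whole second after the job is handed in: All three boxes at rest, upright and square to the rack (0.09 rad), on its board, caps shut (under 0.1 rad), backs within 5 mm of the rail, in any order side by side from the end stop: first, second and third within 4, 6 and 8 mm of their places in a row without gaps; bystanders within 20 mm (all of step 2); the robot touches nothing.
It fails at once if a bur box is lifted more than 20 mm off the board (z of any of box_red, box_blue, box_yellow in the frame of rack above 0.035 m).
It fails at once if a bur box is tipped by more than 0.6 rad (angle between any of box_red, box_blue, box_yellow's own z axis and vertical above 0.6 rad).
It fails at once if the bottle or another bystander is shifted by more than 20 mm, or the bottle topples (distance of any of oil, screwdriver, hammer, felt_wheel, paste_tin, sanding_stick from where it was at the start of the episode above 0.02 m or angle between oil's own z axis and vertical above 0.5 rad).
It also fails if it takes over 59 s, if anything falls off the work surface, if the arm or the gripper's body presses on something with over 40 N, if the wrist force passes 120 N, or if a joint passes its speed limit or range.

ROBOT

A 6-joint arm with a two-finger parallel gripper is mounted at the origin on the work surface. World frame = base frame: x ahead of the robot, y to its left, z up, the work surface at z = 0. Lengths are in m, angles in rad, forces in N, time in s.
With the tool pointing down it reaches from about 0.425 to 1.125 m from the base axis. Payload 14.9 kg.
Tool frame: the origin (TCP) lies midway between the tips of the shut fingers; the grasp point (between the pads) lies 19 mm behind it; y points along the fingers, x is the direction in which the jaws open and shut, and the axes are right-handed (so a half turn about y gives the same grasp; the last joint's range is limited). The gripper opens to 91 mm and grips with 3 to 60 N. Pads are 32 mm wide; open, the fingers measure 118 mm over their backs; the gripper's body (76 mm by 178 mm) begins 60 mm behind the grasp point.
Start: joints at [-1.275, 0.379, 1.734, -0, 1.028, -0.033], TCP at [0.226, -0.663, 0.186] pointing down, gripper open.
Joint ranges: [-2.77, 2.77], [-0.74, 2.19], [0, 2.66], [-1.06, 4.2], [0.31, 2.87], [-3.08, 3.08]. Speed limits (rad/s): [1.89, 1.89, 2.39, 3.14, 3.14, 3.14].

INTERFACE

Orientations are given as a rotation vector (axis times angle).
In Python, from plant import bot gives the robot as it stands.
- The arm moves only by the tool apply_moves, never from a script. Its argument "steps" is a list of rows, each a list of 2 entries, a list of its own where there are three numbers: the shift along the tool's x, y, z in m, then the turn about the tool's y in rad. In form: [[[dx, dy, dz], turn], ...]. A call has exactly 10 rows; each row shifts and turns the commanded pose from where the row before left it, along the tool's axes as they then stand; what a row does not reach is not made up. A row lasts 1/8 s, in which the tool goes at most 62.5 mm and 10.7 degrees, less where a joint would pass 70% of its speed; a pose out of reach is approached as far as the arm can. A call with a gripper value outside its range is refused whole. "claw" is the finger opening in m, from 0 to 0.0912, set as the call begins (left out, the last holds). The fingers move at their own pace and stop on an object; "squeeze" is the grip in N (left out, the last holds). Time passes only in rows, so rows that do not move let the fingers close, or fill a call up. It gives the time, the measured TCP pose, the force and the opening at its end, in the units of the state.
- bot.state(): the state, without advancing time (a new reading comes with each control period).
- bot.snapshot(name): name is "scene" or "top" or "wrist"; returns a dict with "color" (400x640x3 uint8, blue, green, red), "K" (3x3 intrinsics, pixels), "R" (3x3) and "t" (3): a world point X has camera coordinates R X + t. Camera axes: x right, y down, z forward; pixel columns grow to the right and rows downward; lengths in m; the calibration is good to about 2 mm. The wrist camera is an equidistant fisheye: a pixel r from the principal point sees the ray r / f radians off the axis. A picture is of the moment at which its call begins. There is no depth.
- bot.sign_off(): hands the job in, once; it reports no verdict.
The state is a dict: "clock": time; "joints": joint angles; "dq": joint speeds; "joint_efforts": joint torques, N m; "eef_pos": TCP position; "tcp_rot": TCP orientation; "wrist_force": force on the tool from outside, world axes, zero at the start; "ft_torque": the same for the moment, N m; "width": finger opening in m.
Only numpy, scipy, OpenCV 4.12 (cv2) and the standard library are available. Lean on these libraries where they do the work, as an engineer would, in place of code of your own. Each camera call takes 0.05 s, during which the arm holds its last target.

## Working session

There is one attempt and no reset: what is moved stays moved. The work goes in short steps, Python scripts to look and compute and a tool call to move; the robot and the scene stay as the last step left them, time stands still between calls to the robot, and variables do not carry over. Pictures are saved under pics/ and viewed, and the job is handed in when it is done.

Besides the shell and the picture viewer there is one more tool, called after ">>>" as name(argument=value, ...) on one line, values as JSON. apply_moves: Moves the arm, as the interface text tells. Its arguments: {"type":"object","properties":{"steps":{"type":"array"},"claw":{"type":"number"},"squeeze":{"type":"number"}},"required":["steps"]}

```bash
mkdir -p pics; ls; python3 - <<'E'
from plant import bot
import cv2,numpy as np
s=bot.state();print({k:np.round(v,4).tolist() for k,v in s.items()})
for n in("scene","top"):
    d=bot.snapshot(n);cv2.imwrite(f"pics/{n}0.png",d["color"]);np.savez(f"/tmp/{n}0.npz",**d)
    print(n,d["K"].tolist(),np.round(d["R"],3).tolist(),np.round(d["t"],3))
E
```

```text
pics
{'clock': 0.0, 'joints': [-1.2753, 0.3794, 1.7348, -0.0, 1.0285, -0.0333], 'dq': [-0.0013, -0.0007, 0.0009, 0.0, -0.0005, 0.0017], 'joint_efforts': [-0.0, -76.3726, -43.4363, 0.0651, 0.0424, -0.0001], 'eef_pos': [0.2259, -0.6621, 0.1851], 'tcp_rot': [-1.3464, 0.9643, -0.9628], 'wrist_force': [0.3206, -0.2964, 0.8852], 'ft_torque': [0.0338, -0.049, 0.0209], 'width': 0.091}
scene [[464.59279545067676, 0.0, 320.4821596176524], [0.0, 464.59279545067676, 201.27664737094483], [0.0, 0.0, 1.0]] [[-0.435, 0.9, -0.018], [0.475, 0.213, -0.854], [-0.765, -0.38, -0.52]] [ 0.231 -0.171  1.687]
top [[423.8585496738994, 0.0, 323.07315817568406], [0.0, 423.8585496738994, 204.3159638591699], [0.0, 0.0, 1.0]] [[-0.012, -1.0, 0.007], [-0.988, 0.011, -0.154], [0.154, -0.009, -0.988]] [-0.033  0.549  1.402]
```

View pics/scene0.png

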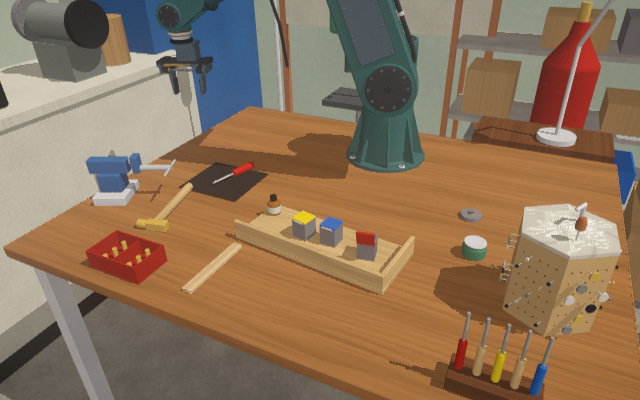

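View pics/top0.png

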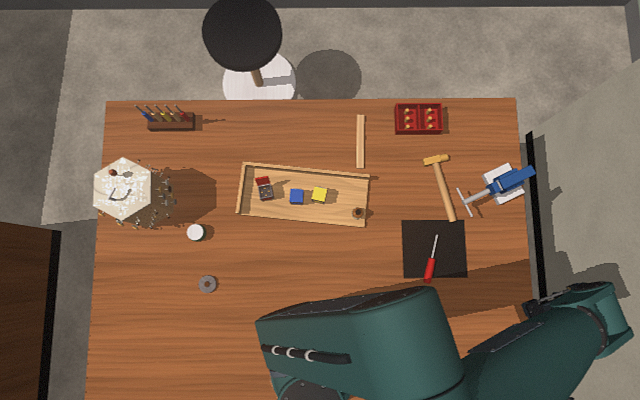

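The top view shows the rack at cols 238–370, rows 162–227. The red box has its cap open at (264,188), with blue at (297,196), yellow at (319,194) and the bottle at (358,212). I'll enlarge it to get corners.

```bash
python3 - <<'E'
import cv2,numpy as np
a=cv2.imread("pics/top0.png")[155:235,230:380];cv2.imwrite("pics/topz.png",cv2.resize(a,None,fx=5.3,fy=5.3,interpolation=cv2.INTER_CUBIC))
a=cv2.imread("pics/scene0.png")[185:295,225:425];cv2.imwrite("pics/scenez.png",cv2.resize(a,None,fx=4,fy=4,interpolation=cv2.INTER_CUBIC))
E
```

```text
(no output)
```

View pics/topz.png

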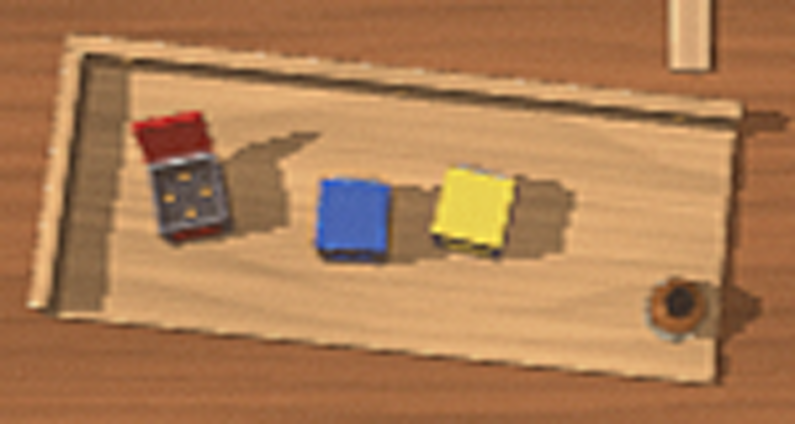

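View pics/scenez.png

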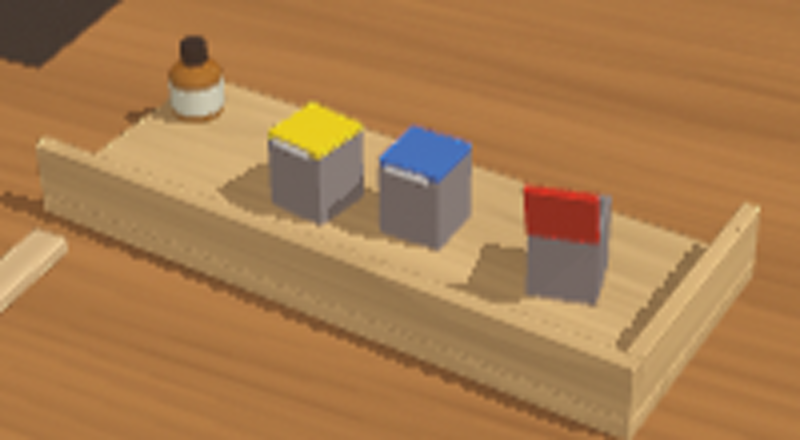

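```bash
cat > h.py <<'E'
import numpy as np,cv2
def ray(d,u,v,z):
    K,R,t=d["K"],d["R"],d["t"];c=-R.T@t
    r=R.T@np.linalg.solve(K,[u,v,1.]);return c+r*(z-c[2])/r[2]
def proj(d,X):
    p=d["K"]@(d["R"]@np.asarray(X,float)+d["t"]);return p[:2]/p[2]
E
python3 - <<'E'
from h import *
t=dict(np.load("/tmp/top0.npz"));s=dict(np.load("/tmp/scene0.npz"))
def Z(u,v,z): return ray(t,(u+.5)/5.3-.5+230,(v+.5)/5.3-.5+155,z)
def S(u,v,z): return ray(s,(u+.5)/4-.5+225,(v+.5)/4-.5+185,z)
P=dict(RL=Z(68,36,.055),FL=Z(30,308,.055),RR=Z(742,102,.055),FR=Z(716,382,.015))
P2=dict(RL=S(632,370,.055),FL=S(757,207,.055),RR=S(40,143,.055))
print("RLbottom",S(630,437,0),"FLb front",)
for k in P:print(k,P[k].round(4),P2.get(k,np.zeros(3)).round(4))
for Q in(P,P2):
    v=Q["RL"]-Q["RR"];w=Q["RL"]-Q["FL"]
    print(np.linalg.norm(v),np.linalg.norm(w),np.degrees(np.arctan2(-v[0],v[1])),np.degrees(np.arctan2(w[1],w[0])))
print("caps")
print("blue",[Z(*p,.073).round(4)[:2].tolist() for p in((320,179),(390,181),(386,251),(317,248))])
print("blueS",[S(*p,.073).round(4)[:2].tolist() for p in((425,128),(471,143),(435,184),(380,165))])
print("yel",[Z(*p,.073).round(4)[:2].tolist() for p in((450,168),(516,178),(501,248),(434,238))])
print("yelS",[S(*p,.073).round(4)[:2].tolist() for p in((315,103),(363,125),(320,158),(268,135))])
print("red top",[Z(*p,.067).round(4)[:2].tolist() for p in((150,163),(217,153),(231,228),(164,238))])
print("red cap at 15+52+44",[Z(*p,.111).round(4)[:2].tolist() for p in((133,122),(202,111))],[S(*p,.111).round(4)[:2].tolist() for p in((600,195),(525,187))])
print("oil", Z(682,300,.073))
E
```

```text
RLbottom [0.69966211 0.23737784 0.        ] FLb front
RL [0.6984 0.2353 0.055 ] [0.7062 0.2379 0.055 ]
FL [0.521  0.2563 0.055 ] [0.5282 0.2574 0.055 ]
RR [ 0.6502 -0.1999  0.055 ] [ 0.6528 -0.1935  0.055 ]
FR [ 0.4731 -0.1825  0.015 ] [0. 0. 0.]
0.4378731181221817 0.17861505632396713 -6.318388220330146 -6.749298602974087
0.4346664818662267 0.17908772941878626 -7.061124559260647 -6.246623980007282
caps
blue [[0.5989, 0.0711], [0.5972, 0.0268], [0.5523, 0.0295], [0.5547, 0.073]]
blueS [[0.5564, 0.0432], [0.5603, 0.0774], [0.6114, 0.0753], [0.6067, 0.0351]]
yel [[0.6052, -0.0113], [0.5983, -0.053], [0.5535, -0.0429], [0.5603, -0.0008]]
yelS [[0.5589, -0.0361], [0.5698, 0.0049], [0.6153, -0.003], [0.6056, -0.046]]
red top [[0.6116, 0.1796], [0.6177, 0.137], [0.5691, 0.1278], [0.5631, 0.1701]]
red cap at 15+52+44 [[0.6286, 0.1839], [0.6351, 0.1414]] [[0.6317, 0.1893], [0.642, 0.1469]]
oil [ 0.51913712 -0.15627927  0.073     ]
```

```bash
cat >> h.py <<'E'
from scipy.spatial.transform import Rotation as Ro
def tool(): 
    from plant import bot
    s=bot.state();return np.array(s["eef_pos"]),Ro.from_rotvec(s["tcp_rot"]).as_matrix(),s
def tri(obs):
    A=[];b=[]
    for d,u,v in obs:
        c=-d["R"].T@d["t"];r=d["R"].T@np.linalg.solve(d["K"],[u,v,1.]);r/=np.linalg.norm(r)
        M=np.eye(3)-np.outer(r,r);A.append(M);b.append(M@c)
    X=np.linalg.lstsq(np.vstack(A),np.hstack(b),rcond=None)[0]
    return X,[np.round(proj(d,X)-[u,v],2).tolist() for d,u,v in obs]
E
python3 - <<'E'
from h import *
p,R,s=tool();print(R.round(3))
t=dict(np.load("/tmp/top0.npz"));S=dict(np.load("/tmp/scene0.npz"))
z=lambda u,v:(t,(u+.5)/5.3-.5+230,(v+.5)/5.3-.5+155)
q=lambda u,v:(S,(u+.5)/4-.5+225,(v+.5)/4-.5+185)
for n,a,b in [("RL",(68,36),(632,370)),("FL",(30,308),(757,207)),("RR",(742,102),(40,143)),
 ("redcapL",(133,122),(600,195)),("redcapR",(202,111),(525,187)),
 ("blBL",(320,179),(435,184)),("blBR",(390,181),(380,165)),("blFL",(317,248),(471,143)),("blFR",(386,251),(425,128)),
 ("yBL",(450,168),(320,158)),("yBR",(516,178),(268,135)),("yFL",(434,238),(363,125)),("yFR",(501,248),(315,103))]:
    X,e=tri([z(*a),q(*b)]);print(n,X.round(4),e)
E
```

```text
[[ 0.323 -0.     0.946]
 [-0.946  0.001  0.323]
 [-0.001 -1.     0.   ]]
RL [0.6999 0.2362 0.0495] [[0.05, -0.02], [0.08, -0.0]]
FL [0.5218 0.2566 0.0507] [[0.18, -0.06], [0.26, -0.01]]
RR [ 0.6498 -0.1985  0.0521] [[-0.51, 0.32], [-0.77, -0.09]]
redcapL [0.6286 0.1862 0.108 ] [[-0.57, 0.21], [-0.85, 0.02]]
redcapR [0.6358 0.1431 0.1059] [[-0.35, 0.14], [-0.53, 0.0]]
blBL [0.6008 0.0711 0.065 ] [[0.16, -0.07], [0.24, 0.0]]
blBR [0.5978 0.0287 0.0657] [[-0.48, 0.23], [-0.7, -0.02]]
blFL [0.555  0.0741 0.0689] [[-0.26, 0.11], [-0.36, -0.0]]
blFR [0.551  0.0347 0.0676] [[-1.48, 0.67], [-2.07, -0.06]]
yBL [ 0.606  -0.0098  0.0654] [[-0.39, 0.2], [-0.58, -0.03]]
yBR [ 0.5987 -0.0518  0.0674] [[-0.39, 0.2], [-0.56, -0.04]]
yFL [ 5.612e-01 -2.000e-04  6.650e-02] [[-0.15, 0.07], [-0.21, -0.01]]
yFR [ 0.5533 -0.0413  0.0685] [[-0.5, 0.26], [-0.7, -0.04]]
```

The triangulated corners agree with the given sizes: the board comes out at 438 and 179 mm. Heights read about 5 mm low, but the plan positions are consistent. The rack's yaw is about -6.5° and its origin about (0.586, 0.028). The red cap's edge is at about (0.632, 0.165). I'll move above it now.

>>> apply_moves(steps=[[[0, -0.01, 0], 0.1475], [[0, -0.01, 0], 0.1475], [[0, -0.01, 0], 0.1475], [[-0.05, -0.005, 0.02], 0], [[-0.05, 0, 0.02], 0], [[-0.05, 0, 0.02], 0], [[-0.05, 0, 0.02], 0], [[-0.05, 0, 0.02], 0], [[-0.05, 0, 0.02], 0], [[-0.05, 0, 0.02], 0]], claw=0, squeeze=20)

```text
clock: 1.35
eef_pos: [0.4052, -0.329, 0.2206]
tcp_rot: [-1.153, 1.293, -1.292]
wrist_force: [-0.0, -0.2, -0.1]
width: 0.0003
```

>>> apply_moves(steps=[[[-0.05, 0, 0.02], 0], [[-0.05, 0, 0.02], 0], [[-0.05, 0, 0.02], 0], [[-0.05, 0, 0.02], 0], [[-0.05, 0, 0.02], 0], [[-0.05, 0, 0.02], 0], [[-0.05, 0, 0.02], 0], [[-0.05, 0, 0.02], 0], [[-0.05, 0, 0.015], 0], [[0, 0, 0], 0]])

```text
clock: 2.6
eef_pos: [0.6304, 0.0993, 0.2203]
tcp_rot: [-1.155, 1.291, -1.29]
wrist_force: [0.1, 0.6, -0.0]
width: 0.0005
```

```bash
python3 - <<'E'
from h import *
from plant import bot
p,R,s=tool();print(s["clock"],p.round(4),R.round(3),np.round(s["joints"],2),s["width"])
for n in("wrist","top"):
    d=bot.snapshot(n);cv2.imwrite(f"pics/{n}1.png",d["color"]);np.savez(f"/tmp/{n}1.npz",**d)
print(d["K"][0,0])
E
```

```text
2.6 [0.6304 0.0993 0.2203] [[-0.111 -0.     0.994]
 [-0.994  0.    -0.111]
 [-0.    -1.    -0.   ]] [0.12 0.25 1.84 0.   1.05 1.8 ] 0.0005397671745760247
423.8585496738994
```

View pics/wrist1.png

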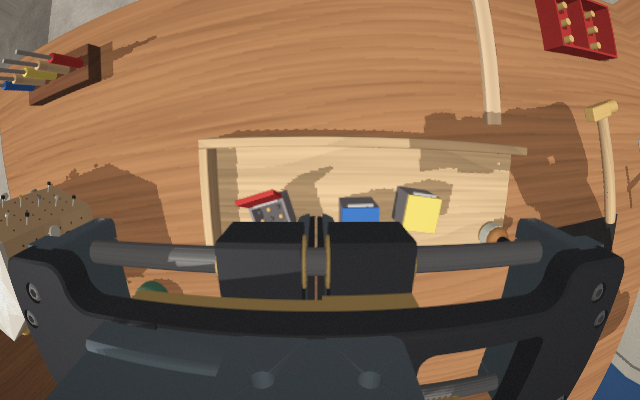

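The wrist view shows the red cap at (262,198) leaning back, the rail's inner edge near row 148, and the end stop at col 205. I'll zoom in for an independent estimate.

```bash
python3 - <<'E'
import cv2
a=cv2.imread("pics/wrist1.png")[130:240,190:540];cv2.imwrite("pics/w1z.png",cv2.resize(a,None,fx=2.28,fy=2.28*2,interpolation=cv2.INTER_CUBIC))
E
```

```text
(no output)
```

View pics/w1z.png

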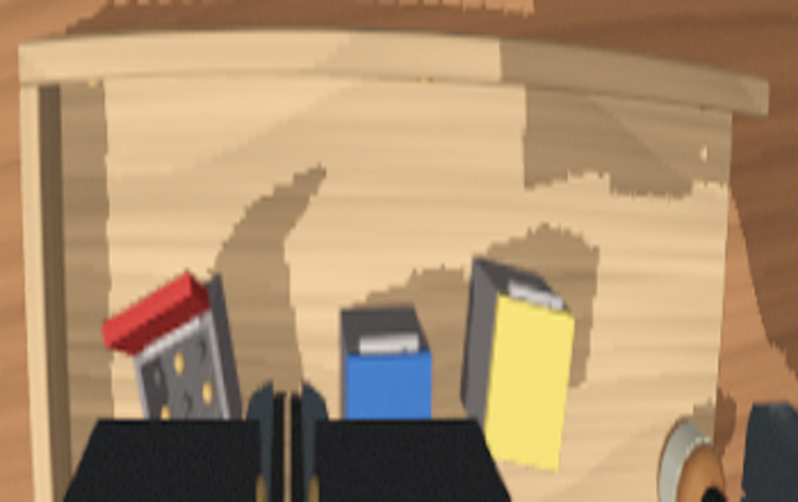

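```bash
cat >> h.py <<'E'
def fray(d,u,v,z):
    K,R,t=d["K"],d["R"],d["t"];c=-R.T@t
    a=(u-K[0,2]);b=(v-K[1,2]);r=np.hypot(a,b);th=r/K[0,0]
    w=R.T@np.array([np.sin(th)*a/r,np.sin(th)*b/r,np.cos(th)]);return c+w*(z-c[2])/w[2]
E
python3 - <<'E'
from h import *
d=dict(np.load("/tmp/wrist1.npz"));print(d["K"].round(1).tolist(),(-d["R"].T@d["t"]).round(3))
for n,u,v,z in[("RLout",20,42,.055),("RLin",40,85,.055),("RRout",768,78,.055),("RRin",768,113,.055),("FRboard",0,0,.015),
 ("capR",190,272,.106),("capL",105,325,.106),("redBR",214,312,.067),("redBL",136,350,.067),("blBL",345,355,.073),("blBR",430,352,.073),("yBL",500,295,.073),("yBR",573,318,.073),("yFR",558,470,.073)]:
    print(n,fray(d,190+(u+.5)/2.28-.5,130+(v+.5)/4.56-.5,z).round(4))
E
```

```text
[[309.7, 0.0, 315.6], [0.0, 309.7, 201.8], [0.0, 0.0, 1.0]] [0.695 0.092 0.42 ]
RLout [0.7026 0.2357 0.055 ]
RLin [0.6893 0.2259 0.055 ]
RRout [ 0.6543 -0.1986  0.055 ]
RRin [ 0.6435 -0.1984  0.055 ]
FRboard [0.7182 0.2628 0.015 ]
capR [0.6382 0.1426 0.106 ]
capL [0.6303 0.1845 0.106 ]
redBR [0.6194 0.138  0.067 ]
redBL [0.6138 0.1804 0.067 ]
blBL [0.6023 0.0724 0.073 ]
blBR [0.5982 0.0286 0.073 ]
yBL [ 0.6093 -0.0097  0.073 ]
yBR [ 0.5987 -0.051   0.073 ]
yFR [ 0.5567 -0.0421  0.073 ]
```

>>> apply_moves(steps=[[[0, 0, 0], -0.135], [[0, 0, 0], -0.135], [[-0.029, 0, 0.022], 0], [[-0.029, 0, 0.022], 0], [[0, 0.041, 0], 0], [[0, 0.041, 0], 0], [[0, 0.041, 0], 0], [[0, 0, 0], 0], [[0, 0, -0.01], 0], [[0, 0, -0.01], 0]])

```text
clock: 3.95
eef_pos: [0.6447, 0.1574, 0.0997]
tcp_rot: [-1.277, 1.092, -1.095]
wrist_force: [0.3, -0.9, -0.5]
width: 0.0005
```

>>> apply_moves(steps=[[[0, 0, -0.01], 0], [[0, 0, -0.01], 0], [[0, 0, -0.01], 0], [[0, 0, -0.01], 0], [[0, 0, -0.01], 0], [[0, 0, -0.005], 0], [[0, 0, 0], 0], [[0, 0, 0], 0], [[0, 0, 0], 0], [[0, 0, 0], 0]])

```text
clock: 5.2
eef_pos: [0.5902, 0.1491, 0.0977]
tcp_rot: [-1.279, 1.093, -1.093]
wrist_force: [-0.2, 0.2, -0.5]
width: 0.0007
```

```bash
python3 - <<'E'
from h import *
from plant import bot
d=bot.snapshot("scene");c=d["color"][120:300,225:425];cv2.imwrite("pics/s2.png",cv2.resize(c,None,fx=3,fy=3,interpolation=cv2.INTER_CUBIC))
E
```

```text
(no output)
```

View pics/s2.png

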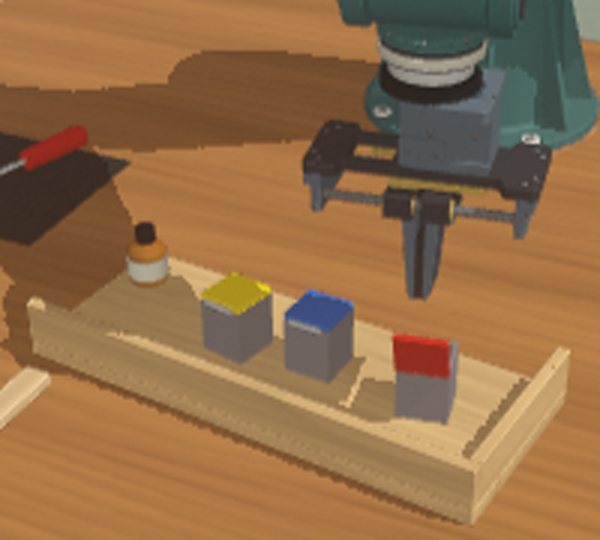

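```bash
python3 - <<'E'
from h import *
from plant import bot
d=bot.snapshot("scene");np.savez("/tmp/scene2.npz",**d)
p,R,s=tool()
f=lambda X:((proj(d,X)-[225,120])*3).round(0)
print(p,f(p),f([.633,.1635,.105]),f([.617,.159,.067]))
d=bot.snapshot("wrist");cv2.imwrite("pics/w2.png",d["color"])
d=bot.snapshot("top");c=d["color"][155:235,230:380];cv2.imwrite("pics/t2.png",cv2.resize(c,None,fx=5,fy=5,interpolation=cv2.INTER_CUBIC))
E
```

```text
[0.59019173 0.14906112 0.09769736] [419. 315.] [417. 339.] [417. 366.]
```

View pics/w2.png

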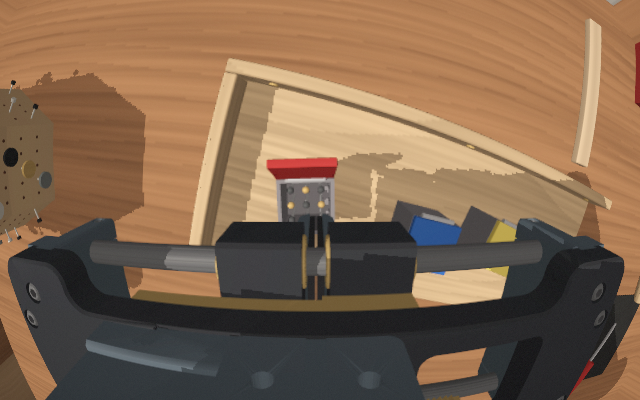

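View pics/t2.png

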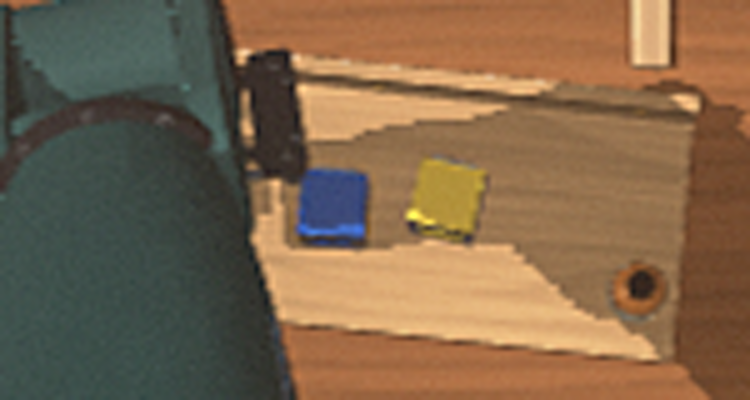

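```bash
python3 - <<'E'
from h import *
from plant import bot
d=dict(np.load("/tmp/scene2.npz"))
cv2.imwrite("pics/s2z.png",cv2.resize(d["color"][170:270,325:425],None,fx=6,fy=6,interpolation=cv2.INTER_CUBIC))
w=bot.snapshot("wrist");p,R,s=tool();np.savez("/tmp/wrist2.npz",**w)
print(p,s["joints"])
c=-w["R"].T@w["t"];print("cam",c,"axis",w["R"][2])
X=w["R"]@p+w["t"];th=np.arctan2(np.hypot(*X[:2]),X[2]);r=th*w["K"][0,0];print("tcp px",w["K"][:2,2]+r*X[:2]/np.hypot(*X[:2]))
cv2.imwrite("pics/w2z.png",cv2.resize(w["color"][140:240,250:400],None,fx=5,fy=5,interpolation=cv2.INTER_CUBIC))
E
```

```text
[0.59011271 0.14903782 0.09769163] [ 2.09101988e-01  3.56341925e-01  1.95893720e+00 -2.31825260e-05
  8.26409265e-01  1.62358967e+00]
cam [0.65418296 0.15925057 0.29730354] axis [-0.22990847 -0.03711718 -0.9725042 ]
tcp px [315.43241849 226.32239022]
```

View pics/s2z.png

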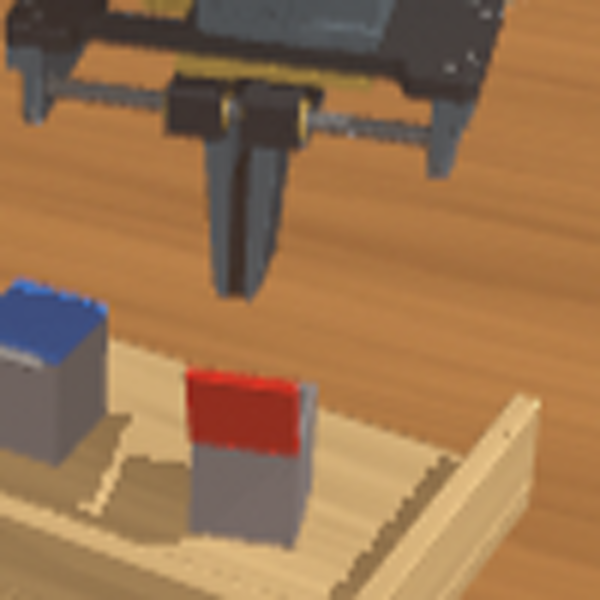

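View pics/w2z.png

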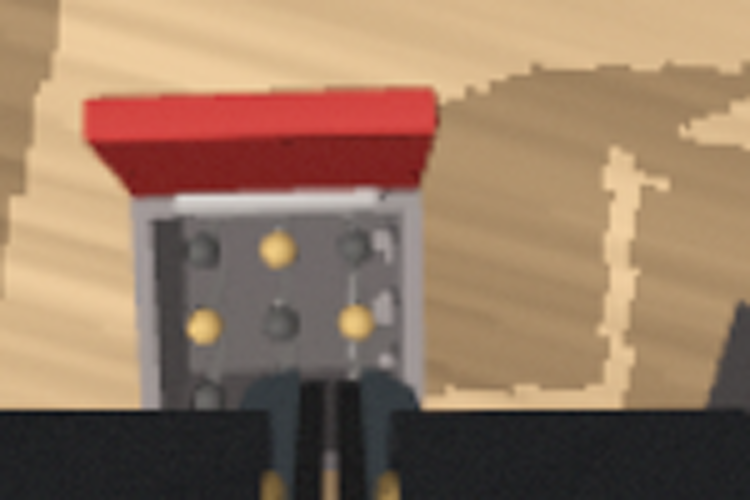

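```bash
python3 - <<'E'
from h import *
d=dict(np.load("/tmp/scene2.npz"));w=dict(np.load("/tmp/wrist2.npz"));p,R,s=tool()
def fp(w,P):
    X=w["R"]@P+w["t"];th=np.arctan2(np.hypot(*X[:2]),X[2]);return w["K"][:2,2]+th*w["K"][0,0]*X[:2]/np.hypot(*X[:2])
for a in(-.016,0,.016):
  for h in(0,.01,.02,.03,.04): 
    P=p+a*R[:,2]+[0,0,h];print(a,h,proj(d,P).round(1),fp(w,P).round(1))
E
```

```text
-0.016 0 [366.  221.3] [315.4 248.2]
-0.016 0.01 [366.2 217.9] [315.4 253.9]
-0.016 0.02 [366.3 214.5] [315.4 260. ]
-0.016 0.03 [366.4 211. ] [315.4 266.8]
-0.016 0.04 [366.6 207.5] [315.4 274.3]
0 0 [364.6 224.9] [315.4 226.3]
0 0.01 [364.8 221.4] [315.4 231.1]
0 0.02 [364.9 218. ] [315.4 236.4]
0 0.03 [365.  214.5] [315.4 242.1]
0 0.04 [365.2 211. ] [315.4 248.6]
0.016 0 [363.2 228.5] [315.5 203.4]
0.016 0.01 [363.4 225. ] [315.5 207.1]
0.016 0.02 [363.5 221.6] [315.5 211.3]
0.016 0.03 [363.6 218. ] [315.5 215.9]
0.016 0.04 [363.7 214.5] [315.5 221. ]
```

The scene and wrist views both put the physical fingertips about 22–25 mm above the reported TCP, at row ~220 instead of the predicted ~228. That explains why the fingers passed over the cap, which is untouched. I'll allow for this and repeat the move lower.

>>> apply_moves(steps=[[[0, -0.03, 0], 0], [[0, 0, 0.04], 0], [[0, 0, 0.035], 0], [[0, 0.03, 0], 0], [[0, 0.025, 0], 0], [[0, 0, 0], 0], [[0, 0, -0.008], 0], [[0, 0, -0.008], 0], [[0, 0, -0.008], 0], [[0, 0, 0], 0]])

```text
clock: 6.7
eef_pos: [0.64, 0.157, 0.0732]
tcp_rot: [-1.279, 1.093, -1.093]
wrist_force: [-0.4, 0.1, -0.5]
width: 0.0006
```

```bash
cat > look.py <<'E'
import sys
from h import *
from plant import bot
n=sys.argv[1]
p,R,s=tool();print(s["clock"],p.round(4),np.round(s["wrist_force"],1),s["width"])
d=bot.snapshot("scene");np.savez(f"/tmp/scene{n}.npz",**d)
w=bot.snapshot("wrist");np.savez(f"/tmp/wrist{n}.npz",**w)
a=cv2.resize(d["color"][170:300,250:420],None,fx=3.2,fy=3.2,interpolation=cv2.INTER_CUBIC)
b=cv2.resize(w["color"][50:290,190:500],None,fx=.8,fy=.8*416/192,interpolation=cv2.INTER_CUBIC)
cv2.imwrite(f"pics/L{n}.png",np.hstack([a,b[:416]]))
E
python3 look.py 3
```

```text
6.7 [0.64   0.157  0.0732] [-0.4  0.1 -0.5] 0.0005772160142888424
```

View pics/L3.png

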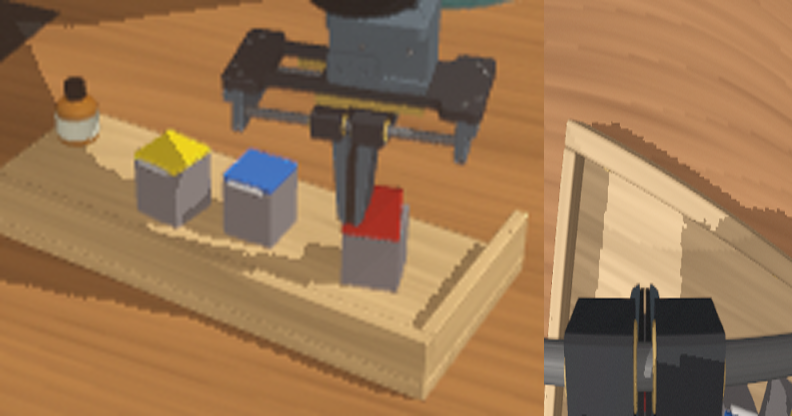

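The fingers are now behind the red cap, with the tip overlapping its left part at (355,222). I'll keep pushing forward.

>>> apply_moves(steps=[[[-0.003, 0, -0.008], 0], [[-0.002, 0, -0.008], 0], [[0, 0, -0.008], 0], [[0, 0, -0.008], 0], [[0, 0, -0.008], 0], [[0, 0, -0.008], 0], [[0, 0, 0], 0], [[0, 0, 0], 0], [[0, 0, 0], 0], [[0, 0, 0], 0]])

```text
clock: 8.05
eef_pos: [0.5924, 0.1545, 0.0727]
tcp_rot: [-1.279, 1.093, -1.093]
wrist_force: [0.5, -0.1, 0.0]
width: 0.0006
```

```bash
python3 look.py 4
```

```text
8.05 [0.5924 0.1545 0.0727] [ 0.5 -0.1  0. ] 0.0006139300986001845
```

View pics/L4.png

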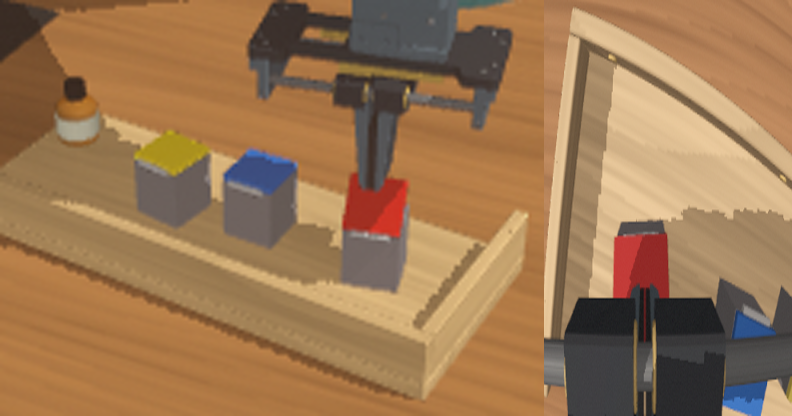

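The cap now leans forward, nearly closed, at (375,205). Next I press straight down.

>>> apply_moves(steps=[[[0, 0.006, 0], 0], [[0, 0.006, 0], 0], [[0, 0.004, 0], 0], [[0, 0.003, 0], 0], [[0, 0.002, 0], 0], [[0, 0.001, 0], 0], [[0, 0.001, 0], 0], [[0, 0, 0], 0], [[0, 0, 0], 0], [[0, 0, 0], 0]])

```text
clock: 9.4
eef_pos: [0.5923, 0.1544, 0.0498]
tcp_rot: [-1.279, 1.093, -1.093]
wrist_force: [0.3, -0.3, 0.9]
width: 0.0004
```

```bash
python3 look.py 5
```

```text
9.4 [0.5923 0.1544 0.0498] [ 0.3 -0.3  0.9] 0.00040272431987617885
```

View pics/L5.png

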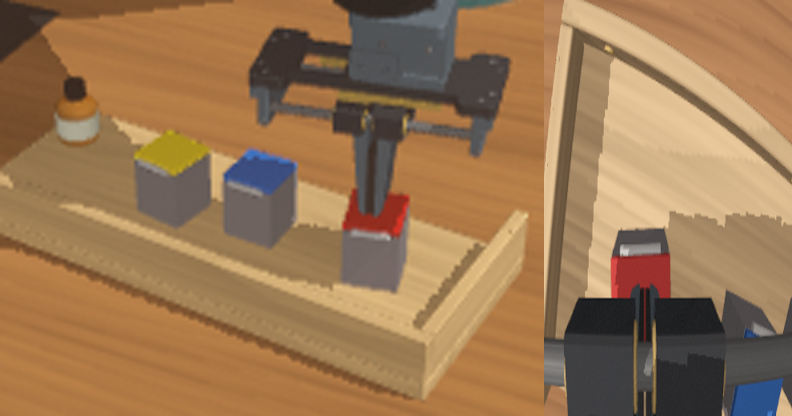

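>>> apply_moves(steps=[[[0, 0.001, 0], 0], [[0, 0.001, 0], 0], [[0, 0.001, 0], 0], [[0, 0, 0], 0], [[0, 0, 0], 0], [[0, 0, 0], 0], [[0, 0, 0], 0], [[0, 0, 0], 0], [[0, 0, 0], 0], [[0, 0, 0], 0]])

```text
clock: 10.75
eef_pos: [0.5923, 0.1545, 0.0467]
tcp_rot: [-1.279, 1.093, -1.093]
wrist_force: [0.4, 0.1, -0.5]
width: 0.0004
```

>>> apply_moves(steps=[[[0, 0.001, 0], 0], [[0, 0.001, 0], 0], [[0, 0.001, 0], 0], [[0, 0.001, 0], 0], [[0, 0.0005, 0], 0], [[0, 0.0005, 0], 0], [[0, 0, 0], 0], [[0, 0, 0], 0], [[0, 0, 0], 0], [[0, 0, 0], 0]])

```text
clock: 12.0
eef_pos: [0.5933, 0.1546, 0.0445]
tcp_rot: [-1.278, 1.092, -1.094]
wrist_force: [-13.7, -3.8, 43.4]
width: 0.0006
```

```bash
python3 look.py 6
```

```text
12.0 [0.5933 0.1546 0.0445] [-13.7  -3.8  43.4] 0.0005794216334043962
```

View pics/L6.png

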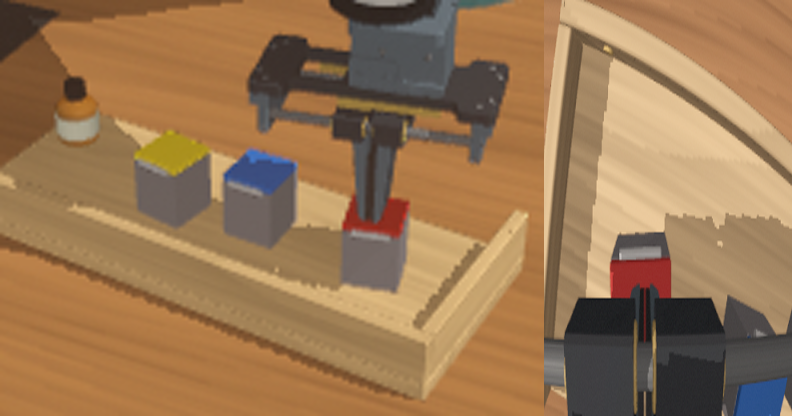

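Pressing gave 43 N, so the cap is firmly shut. It also fixes the fingertip at about 28 mm above the reported TCP. I'll go up, open, and straddle the red box.

>>> apply_moves(steps=[[[0, -0.025, 0], 0], [[0, -0.02, 0], 0], [[0, 0, 0], 0], [[0, 0, 0], 0], [[0, 0, 0], 0], [[0, 0, 0], 0], [[0, 0, 0], 0], [[0, 0, 0], 0], [[0, 0.01, 0], 0], [[0, 0.01, 0], 0]], claw=0.075)

```text
clock: 13.35
eef_pos: [0.5921, 0.1544, 0.0659]
tcp_rot: [-1.279, 1.093, -1.093]
wrist_force: [-0.2, -0.3, 0.2]
width: 0.075
```

```bash
python3 look.py 7
```

```text
13.35 [0.5921 0.1544 0.0659] [-0.2 -0.3  0.2] 0.07499287379187596
```

View pics/L7.png

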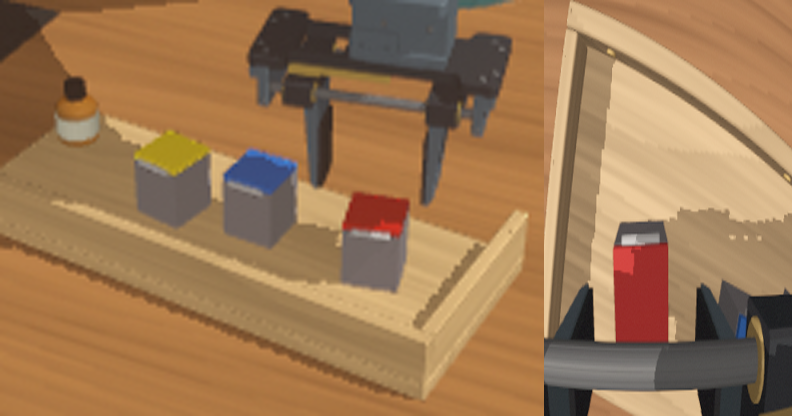

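All caps are shut, and the red box sits between the open jaws and square to them (wrist view, cols 614–668 against jaws at 590 and 700). Going down and gripping lightly.

>>> apply_moves(steps=[[[0, 0.02, 0], 0], [[0, 0.02, 0], 0], [[0, 0.018, 0], 0], [[0, 0, 0], 0], [[0, 0, 0], 0], [[0, 0, 0], 0], [[0, 0, 0], 0], [[0, 0, 0], 0], [[0, 0, 0], 0], [[0, 0, 0], 0]])

```text
clock: 14.7
eef_pos: [0.5923, 0.1545, 0.0088]
tcp_rot: [-1.279, 1.093, -1.093]
wrist_force: [0.3, -0.5, 0.4]
width: 0.0749
```

>>> apply_moves(steps=[[[0, 0, 0], 0], [[0, 0, 0], 0], [[0, 0, 0], 0], [[0, 0, 0], 0], [[0, 0, 0], 0], [[0, 0, 0], 0], [[0, 0, 0], 0.09], [[0, 0, 0], 0.09], [[0, 0, 0], 0.09], [[0, 0, 0], 0]], claw=0.03, squeeze=8)

```text
clock: 15.95
eef_pos: [0.5923, 0.1544, 0.0088]
tcp_rot: [-1.154, 1.292, -1.292]
wrist_force: [0.1, -0.0, 0.3]
width: 0.0439
```

```bash
python3 look.py 8
```

```text
15.95 [0.5923 0.1544 0.0088] [ 0.1 -0.   0.3] 0.043891201959262785
```

View pics/L8.png

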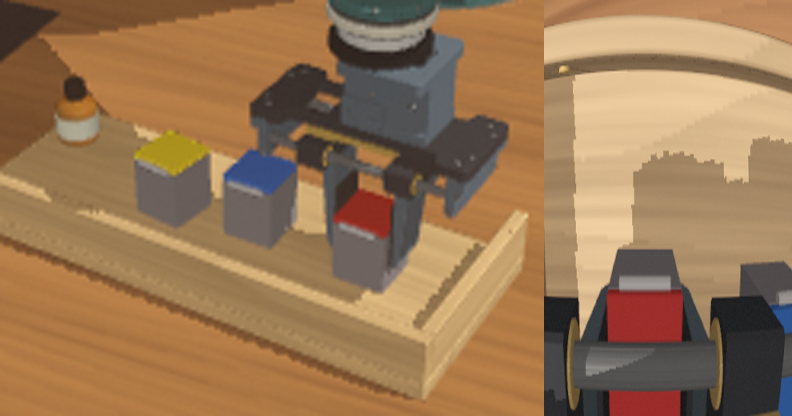

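Gripped at 43.9 mm and square to the rack. I'll slide it to the rail.

>>> apply_moves(steps=[[[-0.006, 0, 0.01], 0], [[-0.006, 0, 0.01], 0], [[-0.006, 0, 0.01], 0], [[-0.006, 0, 0.01], 0], [[-0.006, 0, 0.008], 0], [[0, 0, 0.006], 0], [[0, 0, 0.004], 0], [[0, 0, 0.003], 0], [[0, 0, 0.002], 0], [[0, 0, 0.001], 0]])

```text
clock: 17.3
eef_pos: [0.6593, 0.1769, 0.0087]
tcp_rot: [-1.153, 1.293, -1.293]
wrist_force: [-0.1, 0.2, -2.9]
width: 0.0442
```

```bash
python3 look.py 9
```

```text
17.3 [0.6593 0.1769 0.0087] [-0.1  0.2 -2.9] 0.044226281685042536
```

View pics/L9.png

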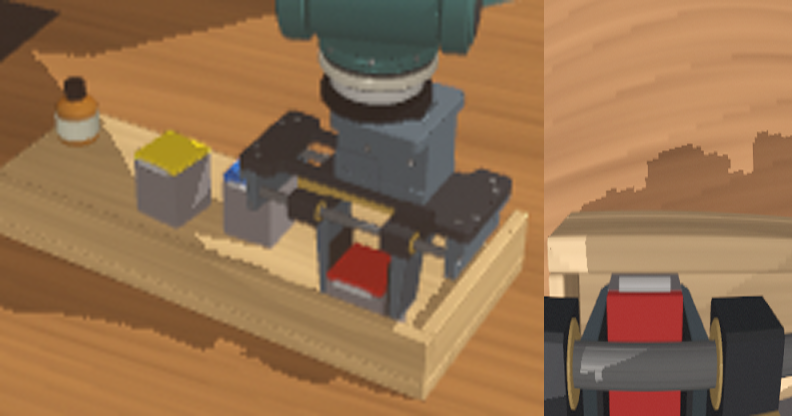

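>>> apply_moves(steps=[[[0, 0, 0.001], 0], [[0, 0, 0.001], 0], [[0, 0, 0.001], 0], [[0, 0, 0.001], 0], [[0, 0, 0], 0], [[0, 0, 0], 0], [[0, 0, 0], 0], [[0, 0, 0], 0], [[0, 0, 0], 0], [[0, 0, 0], 0]])

```text
clock: 18.65
eef_pos: [0.6615, 0.1766, 0.0083]
tcp_rot: [-1.156, 1.295, -1.291]
wrist_force: [-9.5, 2.0, 1.4]
width: 0.0439
```

```bash
python3 look.py 10
```

```text
18.65 [0.6615 0.1766 0.0083] [-9.5  2.   1.4] 0.043873749927867293
```

View pics/L10.png

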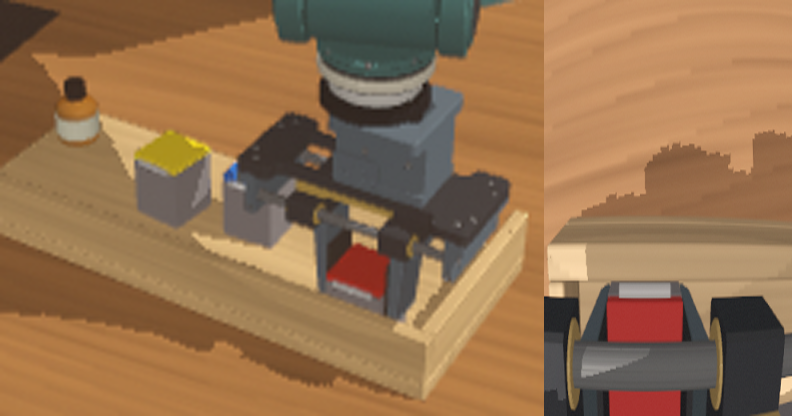

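Contact is confirmed: -9.5 N at the rail, with the box's back touching. I'll release, go up, then move to blue at about (0.5765, 0.051).

>>> apply_moves(steps=[[[0, 0, -0.001], 0], [[0, 0, 0], 0], [[0, 0, 0], 0], [[0, 0, 0], 0], [[0, -0.02, 0], 0], [[0, -0.03, 0], 0], [[0, -0.04, 0], 0], [[0.03, 0, -0.016], 0], [[0.04, 0, -0.02], 0], [[0.04, 0, -0.02], 0]], claw=0.062)

```text
clock: 20.0
eef_pos: [0.5938, 0.0729, 0.1003]
tcp_rot: [-1.152, 1.291, -1.293]
wrist_force: [0.9, -0.5, 0.2]
width: 0.0617
```

>>> apply_moves(steps=[[[0.024, 0, -0.015], 0], [[0, 0, 0], 0], [[0, 0, 0], 0], [[0, 0, 0], 0], [[0, 0, 0], 0], [[0, 0, 0], 0], [[0, 0, 0], 0], [[0, 0, 0], 0], [[0, 0, 0], 0], [[0, 0, 0], 0]])

```text
clock: 21.25
eef_pos: [0.5765, 0.0516, 0.0987]
tcp_rot: [-1.153, 1.292, -1.292]
wrist_force: [0.2, -0.1, 0.1]
width: 0.062
```

```bash
python3 look.py 11
```

```text
21.25 [0.5765 0.0516 0.0987] [ 0.2 -0.1  0.1] 0.06195298666491869
```

View pics/L11.png

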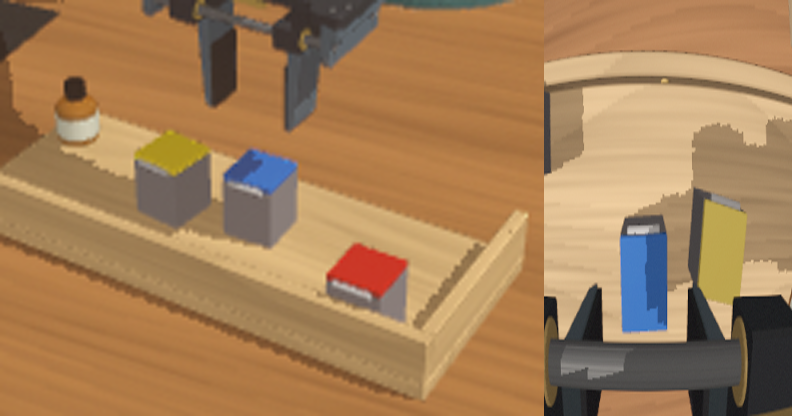

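Red is upright at the rail, and the jaws are centred over blue (wrist view, cols 621–667, jaws at about 602 and 688). Going down and gripping.

>>> apply_moves(steps=[[[0, 0.03, 0], 0], [[0, 0.03, 0], 0], [[0, 0.02, 0], 0], [[0, 0.01, 0], 0], [[0, 0, 0], 0], [[0, 0, 0], 0], [[0, 0, 0], 0], [[0, 0, 0], 0], [[0, 0, 0], 0], [[0, 0, 0], 0]])

```text
clock: 22.6
eef_pos: [0.5766, 0.0516, 0.0088]
tcp_rot: [-1.153, 1.292, -1.293]
wrist_force: [-0.6, 0.2, -0.9]
width: 0.0621
```

>>> apply_moves(steps=[[[0, 0, 0], 0], [[0, 0, 0], 0], [[0, 0, 0], 0], [[0, 0, 0], 0], [[-0.012, 0, 0.01], 0], [[-0.012, 0, 0.01], 0], [[-0.012, 0, 0.01], 0], [[-0.012, 0, 0.01], 0], [[-0.012, 0, 0.01], 0], [[0, 0, 0.006], 0]], claw=0.03)

```text
clock: 23.85
eef_pos: [0.6398, 0.1057, 0.0087]
tcp_rot: [-1.154, 1.292, -1.292]
wrist_force: [-0.3, -0.0, -2.5]
width: 0.0443
```

>>> apply_moves(steps=[[[0, 0, 0.004], 0], [[0, 0, 0.003], 0], [[0, 0, 0.002], 0], [[0, 0, 0.002], 0], [[0, 0, 0.002], 0], [[0, 0, 0.001], 0], [[0, 0, 0.001], 0], [[0, 0, 0], 0], [[0, 0, 0], 0], [[0, 0, 0], 0]])

```text
clock: 25.1
eef_pos: [0.6526, 0.1032, 0.0085]
tcp_rot: [-1.155, 1.294, -1.291]
wrist_force: [-7.7, 1.2, 1.9]
width: 0.0438
```

```bash
python3 look.py 12
```

```text
25.1 [0.6526 0.1032 0.0085] [-7.7  1.2  1.9] 0.04381519818747996
```

View pics/L12.png

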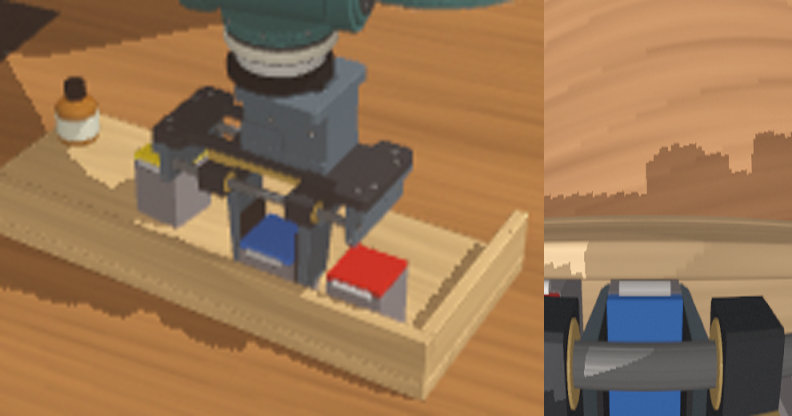

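Blue is against the rail (-7.7 N). I'll release it and move to yellow at about (0.581, -0.026).

>>> apply_moves(steps=[[[0, 0, -0.001], 0], [[0, 0, 0], 0], [[0, 0, 0], 0], [[0, 0, 0], 0], [[0, -0.02, 0], 0], [[0, -0.03, 0], 0], [[0, -0.04, 0], 0], [[0.045, 0, -0.02], 0], [[0.045, 0, -0.02], 0], [[0.046, 0, -0.018], 0]], claw=0.062)

```text
clock: 26.45
eef_pos: [0.5794, -0.0264, 0.1003]
tcp_rot: [-1.153, 1.291, -1.293]
wrist_force: [1.0, -1.0, 1.2]
width: 0.0622
```

```bash
python3 look.py 13
```

```text
26.45 [ 0.5794 -0.0264  0.1003] [ 1.  -1.   1.2] 0.06221522915401777
```

View pics/L13.png

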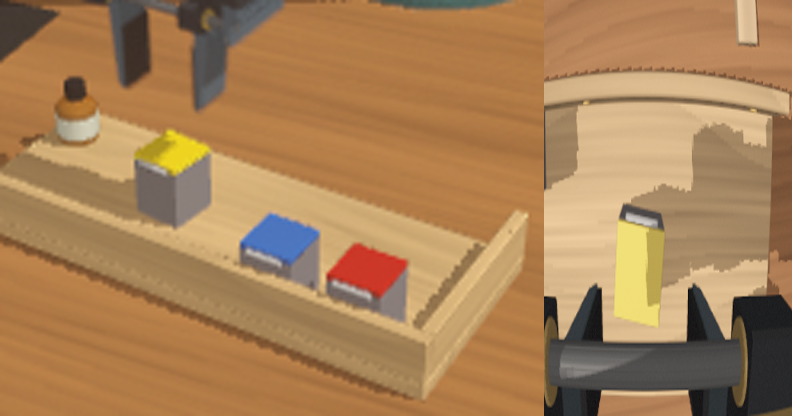

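Yellow sits between the jaws, about 3 mm left of centre, which is within the clearance. Going down and gripping.

>>> apply_moves(steps=[[[-0.002, 0, 0], 0], [[0, 0.03, 0], 0], [[0, 0.03, 0], 0], [[0, 0.02, 0], 0], [[0, 0.01, 0], 0], [[0, 0, 0], 0], [[0, 0, 0], 0], [[0, 0, 0], 0], [[0, 0, 0], 0], [[0, 0, 0], 0]])

```text
clock: 27.8
eef_pos: [0.5801, -0.0234, 0.009]
tcp_rot: [-1.153, 1.292, -1.293]
wrist_force: [0.5, -0.4, -0.6]
width: 0.062
```

>>> apply_moves(steps=[[[0, 0, 0], 0], [[0, 0, 0], 0], [[0, 0, 0], 0], [[0, 0, 0], 0], [[-0.012, 0, 0.01], 0], [[-0.012, 0, 0.01], 0], [[-0.012, 0, 0.01], 0], [[-0.012, 0, 0.01], 0], [[-0.012, 0, 0.008], 0], [[0, 0, 0], 0]], claw=0.03)

```text
clock: 29.05
eef_pos: [0.6352, 0.0317, 0.0087]
tcp_rot: [-1.154, 1.292, -1.292]
wrist_force: [-0.5, -0.1, -2.3]
width: 0.0435
```

>>> apply_moves(steps=[[[0, 0, 0.003], 0], [[0, 0, 0.002], 0], [[0, 0, 0.002], 0], [[0, 0, 0.002], 0], [[0, 0, 0.001], 0], [[0, 0, 0.001], 0], [[0, 0, 0.001], 0], [[0, 0, 0.001], 0], [[0, 0, 0], 0], [[0, 0, 0], 0]])

```text
clock: 30.3
eef_pos: [0.6454, 0.0294, 0.0081]
tcp_rot: [-1.156, 1.296, -1.291]
wrist_force: [-9.5, 0.7, 1.3]
width: 0.0438
```

```bash
python3 look.py 14
```

```text
30.3 [0.6454 0.0294 0.0081] [-9.5  0.7  1.3] 0.04384141005910166
```

View pics/L14.png

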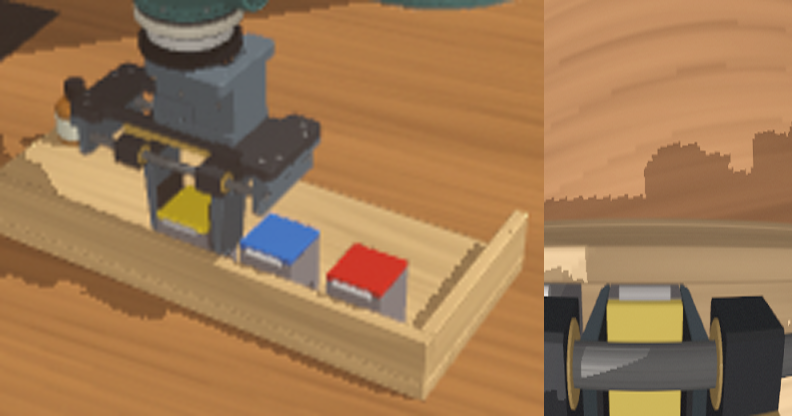

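Yellow is at the rail (-9.5 N). Now I'll release, lift, shift right, close the fingers and lower them for the row push.

>>> apply_moves(steps=[[[0, 0, -0.002], 0], [[0, 0, 0], 0], [[0, 0, 0], 0], [[0, 0, 0], 0], [[0, -0.02, 0], 0], [[0, -0.03, 0], 0], [[0, -0.025, 0], 0], [[0.025, 0, -0.002], 0], [[0.027, 0, 0], 0], [[0, 0, 0], 0]], claw=0.062)

```text
clock: 31.65
eef_pos: [0.6379, -0.023, 0.0851]
tcp_rot: [-1.152, 1.293, -1.294]
wrist_force: [-0.8, 0.4, 0.5]
width: 0.0618
```

>>> apply_moves(steps=[[[0, 0, 0], 0], [[0, 0, 0], 0], [[0, 0, 0], 0], [[0, 0, 0], 0], [[0, 0, 0], 0], [[0, 0.03, 0], 0], [[0, 0.03, 0], 0], [[0, 0.015, 0], 0], [[0, 0, 0], 0], [[0, 0, 0], 0]], claw=0)

```text
clock: 32.9
eef_pos: [0.6383, -0.0219, 0.0097]
tcp_rot: [-1.152, 1.292, -1.293]
wrist_force: [-1.0, -0.7, 0.9]
width: 0.0006
```

```bash
python3 look.py 15
```

```text
32.9 [ 0.6383 -0.0219  0.0097] [-1.  -0.7  0.9] 0.0006280383443300191
```

View pics/L15.png

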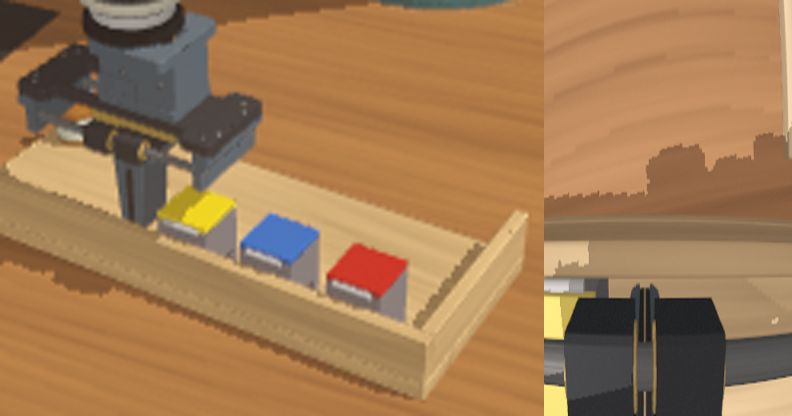

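The three boxes stand separately along the rail, with the pusher just right of yellow. Pushing the train toward the end stop.

>>> apply_moves(steps=[[[-0.01, 0, 0], 0], [[-0.01, 0, 0], 0], [[-0.01, 0, 0], 0], [[-0.01, 0, 0], 0], [[-0.01, 0, 0], 0], [[-0.01, 0, 0], 0], [[-0.01, 0, 0], 0], [[-0.01, 0, 0], 0], [[-0.005, 0, 0], 0], [[0, 0, 0], 0]], squeeze=20)

```text
clock: 34.25
eef_pos: [0.6472, 0.063, 0.0087]
tcp_rot: [-1.153, 1.292, -1.292]
wrist_force: [-0.3, -0.9, -0.1]
width: 0.0003
```

```bash
python3 look.py 16
```

```text
34.25 [0.6472 0.063  0.0087] [-0.3 -0.9 -0.1] 0.000289264681099946
```

View pics/L16.png

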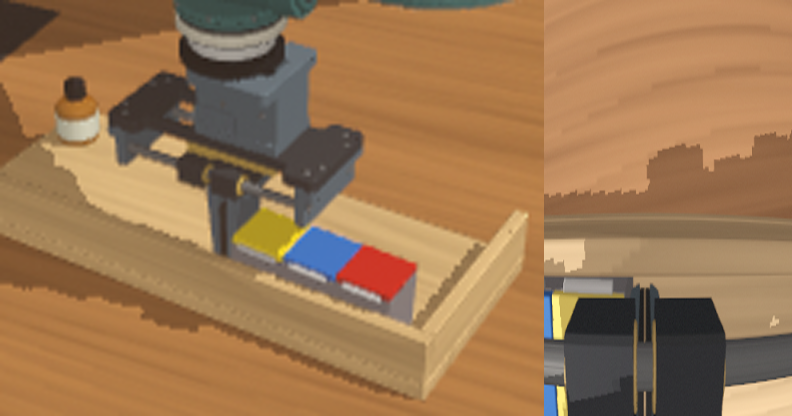

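>>> apply_moves(steps=[[[-0.005, 0, 0], 0], [[-0.005, 0, 0], 0], [[-0.004, 0, 0], 0], [[-0.003, 0, 0], 0], [[-0.002, 0, 0], 0], [[-0.001, 0, 0], 0], [[-0.001, 0, 0], 0], [[-0.001, 0, 0], 0], [[0, 0, 0], 0], [[0, 0, 0], 0]])

```text
clock: 35.6
eef_pos: [0.6497, 0.0846, 0.0087]
tcp_rot: [-1.153, 1.293, -1.292]
wrist_force: [-1.1, -1.9, -0.7]
width: 0.0007
```

```bash
python3 look.py 17
```

```text
35.6 [0.6497 0.0846 0.0087] [-1.1 -1.9 -0.7] 0.0006777410011712398
```

View pics/L17.png

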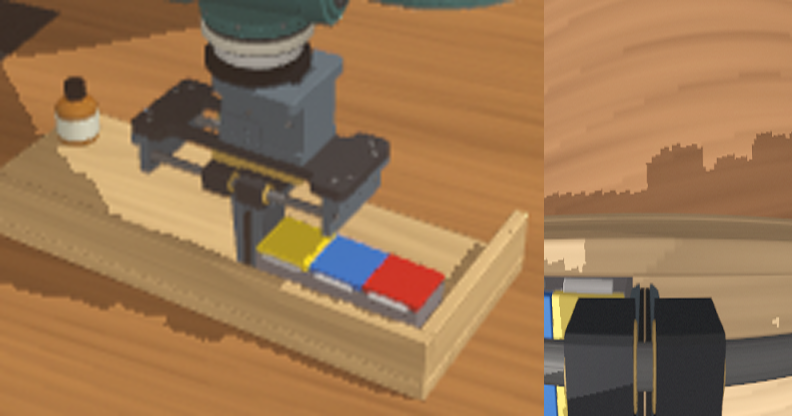

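>>> apply_moves(steps=[[[-0.001, 0, 0], 0], [[-0.001, 0, 0], 0], [[-0.001, 0, 0], 0], [[-0.001, 0, 0], 0], [[-0.001, 0, 0], 0], [[0, 0, 0], 0], [[0, 0, 0], 0], [[0, 0, 0], 0], [[0, 0, 0], 0], [[0, 0, 0], 0]])

```text
clock: 36.95
eef_pos: [0.6499, 0.0878, 0.0086]
tcp_rot: [-1.155, 1.292, -1.293]
wrist_force: [-2.6, -20.6, 0.4]
width: 0.0005
```

Contact at the end stop (-20.6 N). I'll back off, lift clear, and look.

>>> apply_moves(steps=[[[0.01, 0, 0], 0], [[0.01, 0, -0.002], 0], [[0, -0.03, 0], 0], [[0, -0.05, 0], 0], [[0, -0.05, 0], 0], [[0.05, 0, -0.03], 0], [[0.05, 0, -0.03], 0], [[0.05, 0, -0.03], 0], [[0.05, 0, -0.03], 0], [[0.05, 0, -0.03], 0]])

```text
clock: 38.2
eef_pos: [0.4674, -0.1628, 0.139]
tcp_rot: [-1.153, 1.292, -1.293]
wrist_force: [-0.9, 0.1, 0.5]
width: 0.0002
```

>>> apply_moves(steps=[[[0.05, 0, 0], 0], [[0.05, 0, 0], 0], [[0.05, 0, 0], 0], [[0, 0, 0], 0], [[0, 0, 0], 0], [[0, 0, 0], 0], [[0, 0, 0], 0], [[0, 0, 0], 0], [[0, 0, 0], 0], [[0, 0, 0], 0]])

```text
clock: 39.45
eef_pos: [0.4517, -0.3105, 0.1388]
tcp_rot: [-1.153, 1.292, -1.292]
wrist_force: [0.4, -0.1, 0.1]
width: 0.0007
```

```bash
python3 - <<'E'
from plant import bot
import cv2,numpy as np
s=bot.state();print(s["clock"],s["eef_pos"])
for n in("scene","top"):
    d=bot.snapshot(n);cv2.imwrite(f"pics/{n}18.png",d["color"]);np.savez(f"/tmp/{n}18.npz",**d)
    if n=="top": a=cv2.resize(d["color"][155:235,230:380],None,fx=5.3,fy=5.3,interpolation=cv2.INTER_CUBIC)
    else: b=cv2.resize(d["color"][185:295,225:425],None,fx=4,fy=4,interpolation=cv2.INTER_CUBIC)
cv2.imwrite("pics/tz18.png",a);cv2.imwrite("pics/sz18.png",b)
E
```

```text
39.45 [ 0.45167378 -0.31053445  0.13876229]
```

View pics/tz18.png

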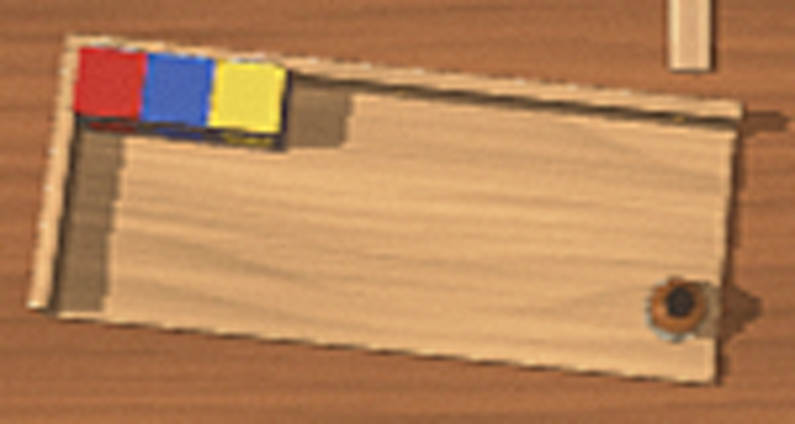

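View pics/sz18.png

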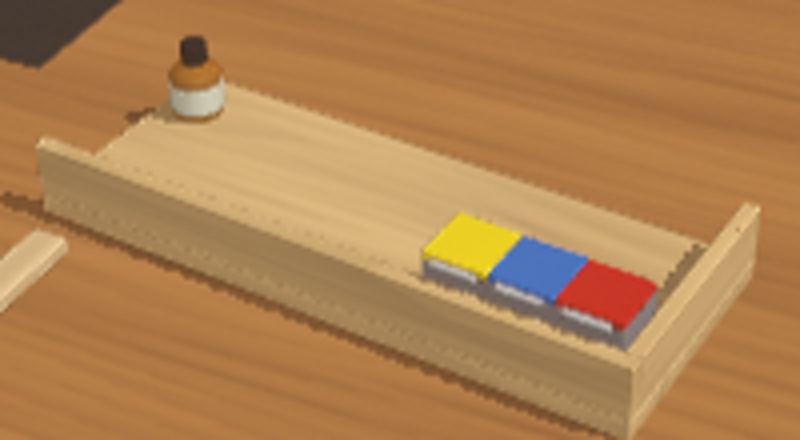

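The top view shows the row at (75–290, 45–130), flush in the corner, and the bottle looks unmoved. I'll check this numerically with the colour masks.

```bash
python3 - <<'E'
from h import *
t0=dict(np.load("/tmp/top0.npz"));t=dict(np.load("/tmp/top18.npz"));s0=dict(np.load("/tmp/scene0.npz"));s=dict(np.load("/tmp/scene18.npz"))
o=np.array([.587,.0275]);a=np.radians(-6.45);Rm=np.array([[np.cos(a),np.sin(a)],[-np.sin(a),np.cos(a)]])
for nm,d,box in(("top",t,(155,235,230,380)),("scene",s,(185,295,225,425))):
  hsv=cv2.cvtColor(d["color"],cv2.COLOR_BGR2HSV)
  for n,lo,hi in(("red",0,6),("blue",100,125),("yellow",24,33)):
    m=cv2.inRange(hsv,(lo,150,110),(hi,255,255));k=np.zeros_like(m);k[box[0]:box[1],box[2]:box[3]]=m[box[0]:box[1],box[2]:box[3]]
    c=max(cv2.findContours(k,0,2)[0],key=cv2.contourArea);q=cv2.boxPoints(cv2.minAreaRect(c))
    P=np.array([ray(d,u,v,.073)[:2] for u,v in c[:,0]]);
    r=cv2.minAreaRect((P*1000).astype(np.float32));print(nm,n,(Rm@(np.array(r[0])/1000-o)).round(4),np.round(r[1],1),round(r[2],1))
for A,B in((t0,t),(s0,s)):
  d=cv2.absdiff(A["color"],B["color"]).max(2)>50
  y,x=np.nonzero(d);print(d.sum())
d=cv2.absdiff(t0["color"],t["color"]);
for n,(y0,y1,x0,x1) in dict(bottle=(200,225,345,372),stick=(110,172,350,372),hammer=(148,225,418,462),felt=(272,297,195,220),tin=(220,245,182,210)).items(): print(n,(d[y0:y1,x0:x1].max(2)>40).sum())
E
```

```text
top red [0.0553 0.1859] [40.2 43.4] 82.9
top blue [0.0556 0.142 ] [39.1 40.9] 84.1
top yellow [0.0555 0.0966] [42.7 41.8] 84.6
scene red [0.0625 0.1892] [44.2 48. ] 83.6
scene blue [0.0599 0.1438] [40.2 41.2] 83.5
scene yellow [0.0616 0.0996] [43.1 49.1] 84.6
31282
16377
bottle 0
stick 0
hammer 928
felt 0
tin 0
```

View pics/top18.png

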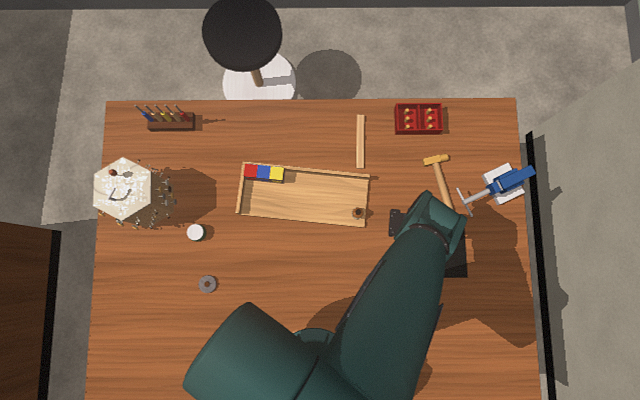

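The top view gives box centres in the rack frame of (55, 186), (56, 142) and (56, 97) mm, against an ideal of (56, 186), (56, 142) and (56, 98). Handing in.

```bash
python3 -c "
from plant import bot
print(bot.sign_off(), bot.state()['clock'])"
```

```text
the job is handed in; nothing more can be done
the job is handed in; nothing more can be done
```

I pressed the red cap shut and slid all three boxes into a row along the rear rail: red against the end stop, then blue, then yellow. I handed the job in at about 39.5 s; no verdict was reported.

**How it went:**
- **Cap:** I swept it forward from behind and pressed it down with about 43 N.
- **Boxes:** I gripped each one lightly, squared it and slid it to the rail (8–10 N contact). One push then closed the row against the end stop (about 21 N).

**Last checks:**

| Box | Top view, x / y (mm, rack frame) | Ideal, x / y (mm) | Scene view, x / y (mm) |
|---|---|---|---|
| Red | 55 / 186 | 56 / 186 | 63 / 189 |
| Blue | 56 / 142 | 56 / 142 | 60 / 144 |
| Yellow | 56 / 97 | 56 / 98 | 62 / 100 |

- **Squareness and caps:** In the top view the boxes were within about 1° of the rack's direction. All caps looked shut in both views.
- **Bystanders:** The pictures showed no change at the bottle, sanding stick, felt wheel or paste tin.

**What failed or disagreed:**
- **Scene view offset:** It put every box 4–7 mm further back and 2–3 mm further along than the top view. The rail contact makes that impossible, and the same offset showed in the first measurements, so I put it down to calibration.
- **First cap sweep:** It passed over the cap because the fingertips really sit about 25–28 mm above the reported TCP. I measured that and corrected for it.
- **Not verified:** The arm and its shadow covered part of the hammer and the screwdriver in the last picture, so I could not check them there. The arm stayed well above both.

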